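# Lock the carving board to its stand with rod and keeper

### The arm

A 7-joint arm with a two-finger parallel gripper is mounted at the origin on the work surface. World frame = base frame: x ahead of the robot, y to its left, z up, the work surface at z = 0. Lengths are in m, angles in rad, forces in N, time in s.
With the tool pointing down it reaches from about 0.4 to 0.85 m from the base axis. Payload 6.9 kg.
Tool frame: the origin (TCP) lies midway between the tips of the shut fingers; the grasp point (between the pads) lies ctrl.grip_depth behind it (ctrl.grip_depth is the distance from the TCP to the grasp point, in m); z points along the fingers, y is the line along which they close (so a half turn about z gives the same grasp; the last joint's range is limited). The gripper opens to 85 mm and grips with 20 to 120 N. Pads are 22 mm wide; open, the fingers measure 114 mm over their backs; the gripper's body (76 mm by 85 mm) begins 54 mm behind the grasp point. The pads swing forward as they close: fully open they stand 13 mm farther back than shut.
Start: joints at [1.335, 0.507, -0.238, 1.5, 0.126, 1.149, -0.155], TCP at [0.209, -0.589, 0.231] pointing down, gripper open.
Joint ranges: [-3.08, 3.08], [-0.24, 2.05], [-1.43, 1.35], [0, 2.5], [-1.52, 4.66], [0.17, 1.96], [-2.89, 2.89]. Speed limits (rad/s): [2.39, 2.39, 3.14, 3.14, 3.14, 3.14, 3.14].

### API

Orientations are given as a unit quaternion [w, x, y, z].
In Python, from station import readout, optics, job, ctrl gives the robot as it stands.
- The arm moves only by the tool step_arm, never from a script. Its arguments are lists of equal length, an entry for each row: "xyz": the shift along the tool's x, y, z in m, a list of three; "yaw": the turn about the tool's z in degrees. A call has 1 to 12 rows; each row shifts and turns the commanded pose from where the row before left it, along the tool's axes as they then stand; what a row does not reach is not made up. A row lasts 1/8 s, in which the tool goes at most 62.5 mm and 10.7 degrees, less where a joint would pass 70% of its speed; a pose out of reach is approached as far as the arm can. A call with a gripper value outside its range is refused whole. "fingers" is the finger opening in m, from 0 to 0.0854, set as the call begins (left out, the last holds). The fingers move at their own pace and stop on an object; "newtons" is the grip in N (left out, the last holds). Time passes only in rows, so rows that do not move let the fingers close. It gives the time, the measured TCP pose, the force, the opening and the grip force at its end, in the units of the state.
- readout.get_state(): the state, without advancing time (a new reading comes with each control period).
- optics.grab_frame(name): name is "scene" or "top" or "wrist"; returns (picture, depth): 420x560x3 uint8, red, green, blue; 420x560 float32, m along the optical axis (not along the pixel's ray), 0 where there is no reading.
- optics.camera_info(name): a dict with "fx", "fy", "cx", "cy" (pixels), "rvec" (rotation vector, rad) and "tvec" (3), from world to camera coordinates, as OpenCV has them. Camera axes: x right, y down, z forward; pixel columns grow to the right and rows downward; lengths in m; the calibration is good to about 2 mm. A picture is of the moment at which its call begins: read the wrist's pose just before it. camera_info takes no time and is no camera call; for the wrist camera it gives the pose at the moment of the call.
- job.finish_job(): hands the job in; it is judged then, once.
The state is a dict: "clock": time; "joint_pos": joint angles; "joint_velocities": joint speeds; "tau": joint torques, N m; "tcp_pos": TCP position; "eef_rot": TCP orientation; "force": force on the tool from outside, world axes, zero at the start; "torque": the same for the moment, N m; "opening": opening from 0.0 (shut) to 1.0 (fully open); "grasp_force": force on a finger pad.
Only numpy, scipy, OpenCV 4.12 (cv2) and the standard library are available. Lean on these libraries where they do the work, as an engineer would, in place of code of your own. Each camera call takes 0.05 s, during which the arm holds its last target. There are 200 camera calls.

### The job

Lock the carving board on its stand: lift the steel locking rod out of its rack by the shank, lay it in the two notches of the rest and let go, then take it again by its wooden handle and push it tip first through the eyes of the stand until the handle's shoulder is fully home against the near cheek. Then take the slotted keeper plate out of its block and hang it, slot downwards, over the rod's neck just outside the far cheek, so that it hangs freely on the neck. Leave the tin, mallet, gouge and stone where they are.

Things in the scene. Friction and masses are not known exactly. Their poses are not given: they have to be found in the camera images.
- rod: Loose locking rod, 0.36 kg, 197 mm long. Origin on its axis at the shoulder (front face of the handle); own +y runs along the axis to the tip (it may be rolled about y). y -60 to 0: wooden handle, diameter 32. y 0 to 100: steel shank, diameter 20. y 100 to 117: neck, diameter 10. y 117 to 125: head, diameter 20, then a cone to diameter 10 at the tip, y 137. At the start it lies level in the rack, the handle down in the channel.
- shank_mid (a point): Point on the rod's axis in the middle of the shank, 52 mm from the shoulder: where the shank is free to grip in the rack and between the notches of the rest.
- neck (a point): Point on the rod's axis in the middle of the neck, 108.5 mm from the shoulder.
- rack: Fixed dark wooden rack that the rod lies in at the start. Origin under the rod's shoulder on the table; own +y runs towards the rod's tip. Base 75 x 200 mm (y -80 to 120), 12 high. A channel 36 wide with walls up to 72 high, closed at its end, holds the handle from y -80 to 14, so that the handle cannot be gripped there; a notch post at y 88 to 98, up to 55 high. Rod axis 45 above the table; the rod lifts straight up.
- rest: Fixed low wooden rest with two V notches. Origin under its middle on the table; own y runs along the notches. Base 70 (x) x 95 (y) mm, 12 high; the notch posts are 12 thick, at y = -36 and +36, 44 wide (the V's arms reach x -25 to 25), tops 60 high. The rod lies in them level with its axis 50 above the table, the handle hanging free beyond the -y end.
- rest_mid (a point): Point 50 mm above the rest's origin: shank_mid belongs here when the rod is laid in the rest, tip towards the rest's +y.
- stand: Fixed wooden carving stand. Origin on the table midway between two upright cheeks; own +y is the direction of insertion. Near cheek y -50 to -34, far cheek y 34 to 50, both 60 wide (x), 158 high, each with an eye of diameter 24, centre 135 above the table, at x 0. Between them at y -9 to 9 is the board's tongue with a hole of diameter 32 on the same axis. Base 18 high, x -60 to 240, y -65 to 65; the board slopes down to +x from 150 high.
- near_eye (a point): Centre of the near cheek's eye on its outer face (y -50), 135 above the table: the rod's origin is here when it is home. The rod enters here, moving along the stand's +y.
- far_eye (a point): Centre of the far cheek's eye on its outer face (y +50), 135 above the table. With the rod home the neck stands 0 to 17 mm outside this face.
- keeper: Loose aluminium keeper plate, 0.18 kg, 8 mm thick (own y), 170 tall (z up). Origin at the centre of its lower edge. Lower part 70 wide (x), 112 high, with a slot 15 wide open at the bottom and 100 high; above it a tab 36 wide from z 112 to 170, to be gripped across its thickness. Stands upright in the block at the start, lower edge 8 above the table.
- slot_top (a point): Middle of the slot's closed upper end, 100 above the keeper's lower edge; it rests on the neck when the keeper hangs (5 mm above the neck's axis).
- block: Fixed dark wooden block 110 (x) x 70 (y) x 38 high, with a pocket 12 wide (y), 30 deep, in which the keeper stands, plate face towards the block's y. Origin under its middle. It and the tin may change places.
- tin: Bystander: loose dark tin, diameter 72, 60 high, origin under its centre.
- mallet: Bystander: loose turned wooden mallet standing on its head, diameter 84, 185 high, origin under its centre.
- gouge: Bystander: loose carving gouge lying flat, 210 long along own x, 28 high, origin at the handle's end on the table.
- stone: Bystander: loose grey sharpening stone 70 x 180 x 25, origin under its centre.
Mind the look-alikes: they are no part of the job. What is meant by the keeper is not purple, and is the smaller of those in its own colour. There is more than one size of the rod; the one meant has the size given above.

How it is judged:
By the outcome, as a careful person would: the job done as asked, in the order asked, and still so for the second after the job is handed in, with the robot touching nothing.
It also fails if it takes over 72 s, if anything falls off the work surface, if the arm or the gripper's body presses on something with over 40 N, if the wrist force passes 120 N, or if a joint passes its speed limit or range.

## Working session

There is one attempt and no reset: what is moved stays moved. The work goes in short steps, Python scripts to look and compute and a tool call to move; the robot and the scene stay as the last step left them, time stands still between calls to the robot, and variables do not carry over. Pictures are saved under pics/ and viewed, at most 12 in all, crops included, and the job is handed in when it is done.

Besides the shell and the picture viewer there is one more tool, called after "Emit:" by a JSON object that holds its "op" and its "data", one argument or row to a line. step_arm: Moves the arm, as the interface text tells. Its arguments: {"type":"object","properties":{"xyz":{"type":"array","items":{"type":"array","items":{"type":"number"}}},"yaw":{"type":"array","items":{"type":"number"}},"fingers":{"type":"number"},"newtons":{"type":"number"}},"required":["xyz","yaw"]}

```bash
mkdir -p pics; ls; cat > h.py <<'E'
import numpy as np, cv2
from station import readout, optics, job, ctrl
from scipy.spatial.transform import Rotation as R
def grab(n):
    i=optics.camera_info(n); p,d=optics.grab_frame(n)
    return p,d,i
def cloud(d,i):
    v,u=np.mgrid[0:d.shape[0],0:d.shape[1]]
    c=np.stack([(u-i['cx'])/i['fx']*d,(v-i['cy'])/i['fy']*d,d],-1)
    Rm=R.from_rotvec(np.ravel(i['rvec'])).as_matrix()
    w=(c-np.ravel(i['tvec']))@Rm
    w[d<=0]=np.nan
    return w
def rot(s=None):
    q=(s or readout.get_state())['eef_rot']; return R.from_quat([q[1],q[2],q[3],q[0]]).as_matrix()
def save(n,p): cv2.imwrite('pics/'+n+'.png',p[:,:,::-1])
E
python3 - <<'E'
from h import *
s=readout.get_state(); print(s['tcp_pos'],s['eef_rot'],ctrl.grip_depth,s['clock']); print(rot(s).round(3))
a=[]
for n in('scene','top'):
    p,d,i=grab(n); a.append(p); np.savez(n+'.npz',p=p,d=d,w=cloud(d,i)); save(n,p)
    print(n,i['fx'],-R.from_rotvec(np.ravel(i['rvec'])).as_matrix().T@np.ravel(i['tvec']))
E
```

```text
pics
[ 0.20927476 -0.58837844  0.23041484] [-9.00363007e-04  9.85425317e-01  1.70106162e-01 -1.64030139e-04] 0.0187 0.0
[[ 0.942  0.335 -0.001]
 [ 0.335 -0.942  0.002]
 [-0.    -0.002 -1.   ]]
scene 389.88956179937963 [1.3299391  0.03549425 0.78014752]
top 463.2952501305577 [ 0.25986637 -0.03133089  1.48507666]
```

View pics/top.png

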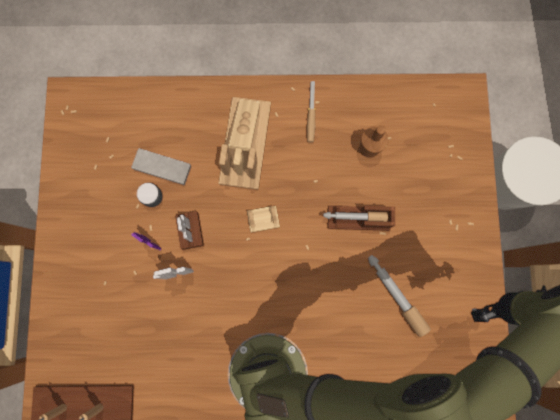

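View pics/scene.png

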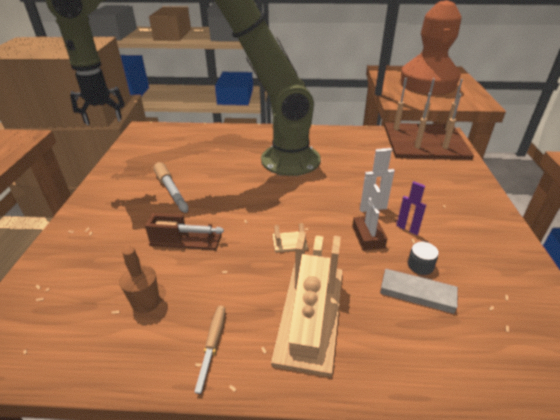

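Top view: the rack with the rod is at (360,217) with its tip to the left. The rest is at (263,219), and the stand at (240,150) with its cheeks at cols 224 and 252. The block with the grey keeper is at (190,230), the taller grey look-alike at (172,272), and the large rod decoy at (400,295). Next I'll measure from the clouds of both views.

```bash
python3 - <<'E'
from h import *
T=np.load('top.npz');S=np.load('scene.npz')
wt=T['w'];ws=S['w']
def rect(P):
    (c,sz,a)=cv2.minAreaRect((P[:,:2]*1000).astype(np.float32)); return np.round(c,1),np.round(sz,1),round(a,1)
def show(n,u0,u1,v0,v1,bands):
    q=wt[v0:v1,u0:u1].reshape(-1,3); q=q[np.isfinite(q[:,2])]
    lo,hi=q[:,:2].min(0),q[:,:2].max(0)
    r=ws.reshape(-1,3); r=r[np.isfinite(r[:,2])]; r=r[((r[:,:2]>lo-.01)&(r[:,:2]<hi+.01)).all(1)]
    print(n,'box',lo.round(3),hi.round(3))
    for b in bands:
        for nm,k in(('top',q),('scn',r)):
            m=k[(k[:,2]>b[0])&(k[:,2]<b[1])]
            if len(m)>4: print('  ',nm,b,len(m),*rect(m),'mean',m.mean(0).round(4),'zmax',m[:,2].max().round(4))
show('rack',315,402,198,236,[(.008,.1),(.06,.09),(.05,.06),(.03,.058)])
show('rest',240,285,200,238,[(.005,.02),(.03,.08),(.05,.08)])
show('stand',212,275,90,195,[(.012,.024),(.15,.17),(.155,.17)])
show('block',174,208,206,254,[(.03,.045),(.05,.2),(.125,.2)])
show('decoy',148,194,258,284,[(.05,.3)])
show('big',365,435,252,338,[(.01,.1)])
E
```

```text
rack box [ 0.423 -0.44 ] [ 0.548 -0.157]
   top (0.008, 0.1) 1601 [ 483.8 -295.8] [269.4 120.4] 89.7 mean [ 0.4772 -0.2996  0.0408] zmax 0.0809
   scn (0.008, 0.1) 1965 [ 486.  -287.1] [220.2  72.4] 87.1 mean [ 0.4925 -0.3019  0.0402] zmax 0.0771
   top (0.06, 0.09) 429 [ 479.9 -299.7] [199.8  61.2] 87.9 mean [ 0.4774 -0.3541  0.0702] zmax 0.0809
   scn (0.06, 0.09) 495 [ 479.1 -348. ] [97.8 64.8] 86.9 mean [ 0.482  -0.3486  0.0692] zmax 0.0771
   top (0.05, 0.06) 342 [ 477.2 -284.6] [205.2  51.1] 85.3 mean [ 0.48   -0.2913  0.055 ] zmax 0.0599
   scn (0.05, 0.06) 349 [ 484.2 -287.7] [ 56.2 216.5] 0.2 mean [ 0.4868 -0.2906  0.0548] zmax 0.0599
   top (0.03, 0.058) 458 [ 480.5 -291.1] [217.5  58.4] 84.7 mean [ 0.4792 -0.2879  0.0502] zmax 0.058
   scn (0.03, 0.058) 622 [ 482.3 -286.1] [218.6  62.2] 88.8 mean [ 0.4931 -0.2932  0.0485] zmax 0.058
rest box [ 0.419 -0.058] [0.544 0.085]
   top (0.005, 0.02) 626 [480.5  13.7] [142.8 121.1] 89.5 mean [0.4794 0.0104 0.0116] zmax 0.0198
   scn (0.005, 0.02) 406 [471.4   5.3] [132.9 135.9] 6.4 mean [0.4885 0.0069 0.0127] zmax 0.0197
   top (0.
[... 1369 characters left out ...]
.5 mean [0.4513 0.247  0.1127] zmax 0.1815
   top (0.125, 0.2) 85 [439.9 242.8] [43.8  8.9] 11.9 mean [0.4412 0.2414 0.1625] zmax 0.1827
   scn (0.125, 0.2) 147 [447.2 247.9] [39.9  9.4] 11.8 mean [0.4502 0.2469 0.1564] zmax 0.1815
decoy box [0.276 0.231] [0.357 0.38 ]
   top (0.05, 0.3) 252 [306.4 276.7] [10.7 92. ] 14.2 mean [0.3061 0.27   0.1583] zmax 0.2268
   scn (0.05, 0.3) 980 [309.1 281.3] [16.5 93. ] 12.9 mean [0.3122 0.2803 0.1362] zmax 0.2245
big box [ 0.104 -0.536] [ 0.37  -0.304]
   top (0.01, 0.1) 1016 [ 237.  -416.4] [215.1 258.1] 86.5 mean [ 0.22   -0.4157  0.0354] zmax 0.0554
   scn (0.01, 0.1) 546 [ 241.1 -401.5] [284.8  43.5] 33.5 mean [ 0.2399 -0.4052  0.0338] zmax 0.0533
```

Emit:
{"op": "step_arm", "data": {
  "xyz": [
    [0.046, -0.0265, 0],
    [0.046, -0.0265, 0],
    [0.046, -0.0265, 0],
    [0.046, -0.0265, 0],
    [0.046, -0.0265, 0],
    [0.046, -0.0265, 0],
    [0.046, -0.0265, 0],
    [0.044, -0.0265, 0],
    [0, 0, 0],
    [0, 0, 0],
    [0, 0, 0],
    [0, 0, 0]
  ],
  "yaw": [0, 0, 0, 0, 0, 0, 0, 0, -10, -10, -10, -10],
  "fingers": 0.06
}}

```text
clock: 1.6
tcp_pos: [0.483, -0.2663, 0.2309]
eef_rot: [-0.0, 0.866, 0.499, -0.0]
force: [-0.4, -0.3, 0.6]
opening: 0.705
grasp_force: 0.0
```

Emit:
{"op": "step_arm", "data": {
  "xyz": [
    [0, 0, 0],
    [0, 0, 0],
    [0, 0, 0],
    [0, 0, 0]
  ],
  "yaw": [-9, -9, -9, 0]
}}

```text
clock: 2.1
tcp_pos: [0.4829, -0.2665, 0.2309]
eef_rot: [-0.0, 0.728, 0.685, 0.0]
force: [-0.7, -0.3, -0.3]
opening: 0.698
grasp_force: 0.0
```

```bash
cat >> h.py <<'E'
def st():
    s=readout.get_state(); Rm=rot(s)
    print('t',round(s['clock'],2),'tcp',np.round(s['tcp_pos'],4),'yawx',round(np.degrees(np.arctan2(Rm[1,0],Rm[0,0])),2),'zax',Rm[:,2].round(4),'F',np.round(s['force'],1),'op',round(s['opening'],3),'gf',np.round(s['grasp_force'],1),'j7',round(s['joint_pos'][6],2))
    return s
def go(p,yaw=None):
    "tool-frame shift to world p and tool yaw (deg) to bring tool x to world angle yaw"
    s=readout.get_state(); Rm=rot(s); print('shift',(Rm.T@(np.array(p)-s['tcp_pos'])).round(4))
    if yaw is not None:
        a=np.degrees(np.arctan2(Rm[1,0],Rm[0,0])); print('yaw',round(-((yaw-a+180)%360-180),2))
E
python3 - <<'E'
from h import *
s=st(); p,d,i=grab('wrist'); np.savez('w1.npz',p=p,d=d,w=cloud(d,i)); save('w1',p)
Rm=R.from_rotvec(np.ravel(i['rvec'])).as_matrix(); print('cam tool frame',rot(s).T@(-Rm.T@np.ravel(i['tvec'])-s['tcp_pos']), i['fx'],(rot(s).T@Rm.T).round(2))
E
```

```text
t 2.1 tcp [ 0.4829 -0.2665  0.2309] yawx 86.51 zax [-6.e-04  7.e-04 -1.e+00] F [-0.7 -0.3 -0.3] op 0.698 gf 0.0 j7 0.11
cam tool frame [ 0.08227801  0.0005011  -0.14304269] 331.1851318157951 [[ 0.   -0.95 -0.32]
 [ 1.    0.    0.  ]
 [-0.   -0.32  0.95]]
```

View pics/w1.png

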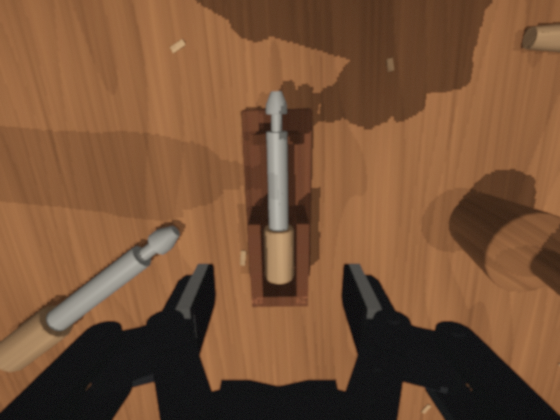

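The wrist picture shows the rod in the rack: tip at (276,92), neck at about row 120, shoulder at row 228, shank columns 268 to 289. I'll fit the axis from the cloud and compare it with the depth from the scene view.

```bash
cat >> h.py <<'E'
def axis(P,r):
    "fit level cylinder radius r to upper-surface points; returns point fn"
    from scipy.optimize import least_squares
    def f(q):
        x0,m,z0,n=q; t=P[:,1]-yc
        return np.hypot((P[:,0]-x0-m*t)/np.hypot(1,m),P[:,2]-z0-n*t)-r
    yc=P[:,1].mean()
    o=least_squares(f,[P[:,0].mean(),0,P[:,2].max()-r,0],loss='soft_l1',f_scale=.001)
    x0,m,z0,n=o.x; print('axis at y=%.4f: x=%.4f z=%.4f dir angle %.2f slope %.4f rms %.4f'%(yc,x0,z0,90-np.degrees(np.arctan(m)),n,np.sqrt((o.fun**2).mean())))
    return o.x,yc
E
python3 - <<'E'
from h import *
D=np.load('w1.npz');w=D['w'];p=D['p'].astype(int)
P=w[135:222,262:296].reshape(-1,3);P=P[(P[:,2]>.042)&(P[:,2]<.065)];print(len(P))
q,yc=axis(P,.01)
P=w[228:280,262:298].reshape(-1,3);P=P[(P[:,2]>.046)&(P[:,2]<.068)]
q2,_=axis(P,.016)
# along axis: print colour/height along column 278
for v in list(range(84,136,3))+list(range(216,236,2))+list(range(276,290,2)): print(v,w[v,278].round(4),p[v,278])
st()
E
```

```text
1835
axis at y=-0.2577: x=0.4834 z=0.0454 dir angle 87.41 slope 0.0004 rms 0.0013
axis at y=-0.3411: x=0.4797 z=0.0450 dir angle 87.20 slope -0.0180 rms 0.0021
84 [ 0.489  -0.1714  0.0015] [144  97  61]
87 [ 4.889e-01 -1.743e-01 -2.000e-04] [143  96  61]
90 [ 0.4887 -0.1774  0.0007] [132 100  79]
93 [ 0.4885 -0.1809  0.0512] [147 144 136]
96 [ 0.4883 -0.1835  0.0516] [153 149 141]
99 [ 0.4882 -0.1861  0.0519] [156 153 146]
102 [ 0.488  -0.1888  0.0536] [159 157 149]
105 [ 0.4879 -0.1914  0.0546] [162 159 151]
108 [ 0.4877 -0.194   0.0548] [163 160 152]
111 [ 0.4875 -0.1966  0.0556] [152 149 142]
114 [ 0.4874 -0.1995  0.0506] [153 150 142]
117 [ 0.4872 -0.2023  0.0495] [157 154 146]
120 [ 0.487  -0.2051  0.0489] [157 154 145]
123 [ 0.4869 -0.2077  0.0511] [157 154 146]
126 [ 0.4867 -0.2105  0.0501] [157 154 145]
129 [ 0.4865 -0.2133  0.0506] [156 153 144]
132 [ 0.4863 -0.2161  0.0507] [127 125 117]
135 [ 0.4862 -0.2185  0.0546] [156 153 144]
216 [ 0.4813 -0.2992  0.0564] [178 176 166]
218 [ 0.4811 -0.3022  0.0541] [178 175 166]
220 [ 0.481  -0.3035  0.0566] [179 175 166]
222 [ 0.4809 -0.306   0.0557] [178 176 167]
224 [ 0.4807 -0.3083  0.0556] [178 175 166]
226 [ 0.4806 -0.311   0.0543] [179 175 167]
228 [ 0.4804 -0.3136  0.0534] [173 170 161]
230 [ 0.4803 -0.3154  0.0544] [127 122 113]
232 [ 0.4803 -0.316   0.0584] [117  93  69]
234 [ 0.4802 -0.3168  0.0616] [178 144 105]
276 [ 0.4773 -0.3649  0.0624] [186 150 110]
278 [ 0.4771 -0.3674  0.0622] [186 150 110]
280 [ 0.477  -0.3699  0.062 ] [185 149 109]
282 [ 0.4768 -0.3727  0.0615] [178 143 104]
284 [ 0.4761 -0.3835  0.0479] [108  81  55]
286 [ 0.4761 -0.3835  0.0519] [46 30 21]
288 [ 0.4761 -0.3841  0.0551] [43 27 16]
t 2.15 tcp [ 0.483  -0.2665  0.2309] yawx 86.38 zax [-5.e-04  6.e-04 -1.e+00] F [-0.4 -0.3  0.4] op 0.701 gf 0.0 j7 0.11
```

Emit:
{"op": "step_arm", "data": {
  "xyz": [
    [0.0025, 0, 0.04],
    [0, 0, 0.05],
    [0, 0, 0.05],
    [0, 0, 0.04],
    [0, 0, 0.026],
    [0, 0, 0],
    [0, 0, 0]
  ],
  "yaw": [-1, 0, 0, 0, 0, 0, 0]
}}

```text
clock: 3.02
tcp_pos: [0.484, -0.2641, 0.0262]
eef_rot: [0.001, 0.722, 0.692, 0.0]
force: [0.5, 0.9, -0.2]
opening: 0.702
grasp_force: 0.0
```

Emit:
{"op": "step_arm", "data": {
  "xyz": [
    [0, 0, 0],
    [0, 0, 0],
    [0, 0, 0],
    [0, 0, 0],
    [0, 0, 0]
  ],
  "yaw": [0, 0, 0, 0, 0],
  "fingers": 0,
  "newtons": 80
}}

```text
clock: 3.65
tcp_pos: [0.4827, -0.2644, 0.0264]
eef_rot: [0.0, 0.722, 0.692, -0.001]
force: [-3.3, 0.4, 9.0]
opening: 0.21
grasp_force: 77.8
```

```bash
python3 - <<'E'
from h import *
st()
E
```

```text
t 3.65 tcp [ 0.4827 -0.2644  0.0264] yawx 87.56 zax [-6.0e-04 -1.2e-03 -1.0e+00] F [-3.3  0.4  9. ] op 0.21 gf 77.8 j7 -0.07
```

Emit:
{"op": "step_arm", "data": {
  "xyz": [
    [0, 0, -0.015],
    [0, 0, -0.04],
    [0, 0, -0.05],
    [0, 0, -0.05],
    [0, 0, -0.04],
    [0.04, -0.003, -0.02],
    [0.04, -0.002, 0],
    [0.04, -0.002, 0],
    [0.04, 0, 0],
    [0, 0, 0],
    [0, 0, 0],
    [0, 0, 0]
  ],
  "yaw": [0, 0, 0, 0, 0, 0, 0, 0, 0, -6, -6.4, 0]
}}

```text
clock: 5.15
tcp_pos: [0.4827, -0.1035, 0.2406]
eef_rot: [-0.0, 0.643, 0.766, -0.0]
force: [-0.6, 0.0, -4.0]
opening: 0.21
grasp_force: 78.6
```

```bash
python3 - <<'E'
from h import *
st(); p,d,i=grab('wrist'); np.savez('w2.npz',p=p,d=d,w=cloud(d,i)); save('w2',p)
E
```

```text
t 5.15 tcp [ 0.4827 -0.1035  0.2406] yawx 99.96 zax [-2.e-04  2.e-04 -1.e+00] F [-0.6  0.  -4. ] op 0.21 gf 78.6 j7 0.03
```

View pics/w2.png

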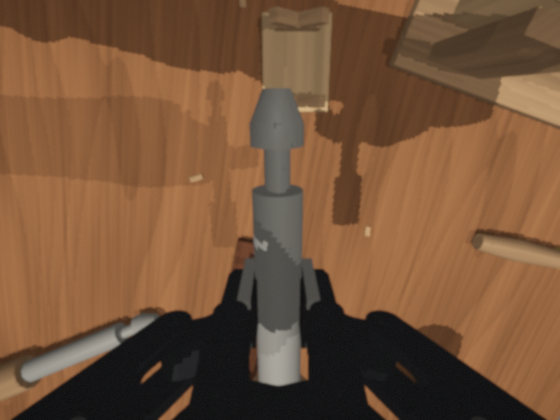

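The rod is held level (tip at (278,90)) and the rest is ahead at cols 263 to 331, rows 8 to 110. I'll measure the rest and the held rod.

```bash
python3 - <<'E'
from h import *
w=np.load('w2.npz')['w']
P=w[0:125,240:350].reshape(-1,3);P=P[np.isfinite(P[:,2])&(P[:,2]<.1)]
for b in((.007,.02),(.03,.07),(.045,.07),(.052,.07)):
    m=P[(P[:,2]>b[0])&(P[:,2]<b[1])]
    c,s,a=cv2.minAreaRect((m[:,:2]*1000).astype(np.float32)); print(b,len(m),np.round(c,1),np.round(s,1),round(a,1),m[:,2].max().round(4))
    t=np.radians(100); u=m[:,:2]@[np.cos(t),np.sin(t)]
    if b[0]==.045:
        h,e=np.histogram(u,bins=np.arange(u.min(),u.max()+.004,.004));print(dict(zip(e.round(3),h)))
        k=m[u>u.mean()]; print('far',cv2.minAreaRect((k[:,:2]*1000).astype(np.float32)))
P=w[195:330,245:310].reshape(-1,3);P=P[(P[:,2]>.245)&(P[:,2]<.3)]; axis(P,.01)
for r in (150,185,190,195): print(r,w[r,277].round(4))
E
```

```text
(0.007, 0.02) 4575 [481.7  12.9] [70.1 94.5] 9.8 0.02
(0.03, 0.07) 1478 [481.9  12.7] [53.6 84.2] 10.0 0.0581
(0.045, 0.07) 944 [481.8  12.8] [53.6 84. ] 10.0 0.0581
{np.float64(-0.113): np.int64(99), np.float64(-0.109): np.int64(79), np.float64(-0.105): np.int64(76), np.float64(-0.101): np.int64(0), np.float64(-0.097): np.int64(0), np.float64(-0.093): np.int64(0), np.float64(-0.089): np.int64(0), np.float64(-0.085): np.int64(0), np.float64(-0.081): np.int64(0), np.float64(-0.077): np.int64(0), np.float64(-0.073): np.int64(0), np.float64(-0.069): np.int64(0), np.float64(-0.065): np.int64(0), np.float64(-0.061): np.int64(0), np.float64(-0.057): np.int64(0), np.float64(-0.053): np.int64(0), np.float64(-0.049): np.int64(0), np.float64(-0.045): np.int64(62), np.float64(-0.041): np.int64(211), np.float64(-0.037): np.int64(213), np.float64(-0.033): np.int64(204)}
far ((475.6659851074219, 47.82989501953125), (53.58313751220703, 12.496011734008789), 9.638358116149902)
(0.052, 0.07) 422 [481.7  12.9] [49.6 83.8] 10.1 0.0581
axis at y=-0.0849: x=0.4797 z=0.2769 dir angle 100.91 slope 0.0134 rms 0.0045
150 [ 0.4718 -0.0405  0.2638]
185 [ 0.474  -0.0531  0.2645]
190 [ 0.4743 -0.0549  0.2652]
195 [ 0.4746 -0.0563  0.2667]
```

Emit:
{"op": "step_arm", "data": {
  "xyz": [
    [0.038, 0.0063, 0],
    [0.038, 0.0065, 0],
    [0.0388, 0.0065, 0],
    [0, 0, 0.05],
    [0, 0, 0.05],
    [0, 0, 0.05],
    [0, 0, 0.03],
    [0, 0, 0.015],
    [0, 0, 0.01],
    [0, 0, 0.002],
    [0, 0, 0]
  ],
  "yaw": [0, 0, 0, 0, 0, 0, 0, 0, 0, 0, 0]
}}

```text
clock: 6.58
tcp_pos: [0.4828, 0.0126, 0.034]
eef_rot: [0.001, 0.643, 0.766, 0.0]
force: [-0.0, 0.1, -3.5]
opening: 0.212
grasp_force: 78.8
```

```bash
python3 - <<'E'
from h import *
st(); go([.4818,.0129,.031],100)
E
```

```text
t 6.58 tcp [0.4828 0.0126 0.034 ] yawx 99.96 zax [ 1.3e-03 -1.0e-04 -1.0e+00] F [-0.   0.1 -3.5] op 0.212 gf 78.8 j7 -0.5
shift [ 0.0005 -0.0009  0.003 ]
yaw -0.04
```

Emit:
{"op": "step_arm", "data": {
  "xyz": [
    [0, -0.0005, 0.0015],
    [0, 0, 0.001],
    [0, 0, 0],
    [0, 0, 0]
  ],
  "yaw": [0, 0, 0, 0]
}}

```text
clock: 7.08
tcp_pos: [0.4824, 0.0125, 0.0327]
eef_rot: [0.001, 0.643, 0.766, 0.0]
force: [-4.7, -0.4, 16.7]
opening: 0.201
grasp_force: 81.4
```

Emit:
{"op": "step_arm", "data": {
  "xyz": [
    [0, 0, 0],
    [0, 0, 0],
    [0, 0, 0],
    [0, 0, 0],
    [0, 0, 0],
    [0, 0, 0]
  ],
  "yaw": [0, 0, 0, 0, 0, 0],
  "fingers": 0.06
}}

```text
clock: 7.82
tcp_pos: [0.4817, 0.0126, 0.0307]
eef_rot: [-0.0, 0.643, 0.766, -0.0]
force: [0.6, -0.8, -0.2]
opening: 0.703
grasp_force: 0.0
```

Emit:
{"op": "step_arm", "data": {
  "xyz": [
    [0, 0, -0.02],
    [0, 0, -0.04],
    [0, 0, -0.05],
    [0, 0, -0.05],
    [-0.02, 0, -0.04],
    [-0.04, 0, 0],
    [-0.025, 0, 0],
    [0, 0, 0]
  ],
  "yaw": [0, 0, 0, 0, 0, 0, 0, 0]
}}

```text
clock: 8.82
tcp_pos: [0.4964, -0.0734, 0.2304]
eef_rot: [-0.0, 0.644, 0.765, -0.0]
force: [-0.5, 0.5, 0.6]
opening: 0.703
grasp_force: 0.0
```

```bash
python3 - <<'E'
from h import *
st(); p,d,i=grab('wrist'); np.savez('w3.npz',p=p,d=d,w=cloud(d,i)); save('w3',p)
E
```

```text
t 8.82 tcp [ 0.4964 -0.0734  0.2304] yawx 99.76 zax [-7.e-04 -5.e-04 -1.e+00] F [-0.5  0.5  0.6] op 0.703 gf 0.0 j7 -0.06
```

View pics/w3.png

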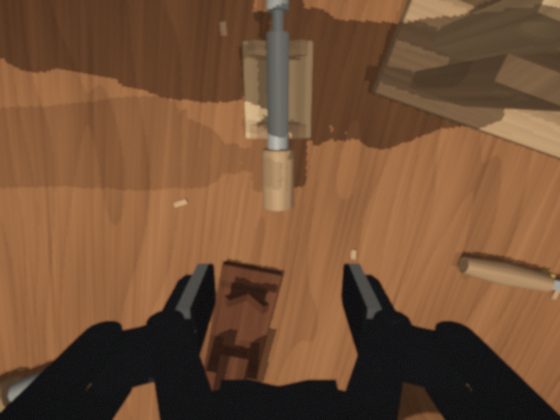

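The rod lies in the rest, with its handle free at cols 263 to 292, rows 150 to 210, and the rack empty. I'll measure the handle axis.

```bash
python3 - <<'E'
from h import *
w=np.load('w3.npz')['w']
P=w[155:208,260:296].reshape(-1,3);P=P[(P[:,2]>.05)&(P[:,2]<.075)]; axis(P,.016)
P=w[45:125,264:292].reshape(-1,3);P=P[(P[:,2]>.05)&(P[:,2]<.07)]; axis(P,.01)
for r in (26,29,32,35,144,147,150,153,156,204,207,210,213): print(r,w[r,277].round(4))
p0=np.array([.4818,.0129]);u=np.array([np.cos(np.radians(100)),np.sin(np.radians(100))]); print('handle -32 expected',p0-u*.084,'shoulder',p0-u*.052)
E
```

```text
axis at y=-0.0681: x=0.4958 z=0.0501 dir angle 99.91 slope -0.0006 rms 0.0006
axis at y=0.0176: x=0.4808 z=0.0504 dir angle 99.90 slope -0.0009 rms 0.0006
26 [0.4723 0.0639 0.0559]
29 [0.4727 0.0615 0.0569]
32 [0.4732 0.0585 0.0611]
35 [0.4736 0.0562 0.0614]
144 [ 0.489  -0.034   0.0595]
147 [ 0.4895 -0.0367  0.0595]
150 [ 0.4899 -0.0391  0.0622]
153 [ 0.4903 -0.0414  0.0654]
156 [ 0.4908 -0.0439  0.0668]
204 [ 0.4987 -0.0901  0.0665]
207 [ 0.4992 -0.0933  0.0659]
210 [ 0.4998 -0.0965  0.0656]
213 [ 5.040e-01 -1.224e-01  1.000e-04]
handle -32 expected [ 0.49638645 -0.06982385] shoulder [ 0.49082971 -0.03831   ]
```

Emit:
{"op": "step_arm", "data": {
  "xyz": [
    [0.005, 0, 0.03],
    [0, 0, 0.05],
    [0, 0, 0.05],
    [0, 0, 0.04],
    [0, 0, 0.02],
    [0, 0, 0.01],
    [0, 0, 0],
    [0, 0, 0]
  ],
  "yaw": [0, 0, 0, 0, 0, 0, 0, 0]
}}

```text
clock: 9.88
tcp_pos: [0.4962, -0.0659, 0.0317]
eef_rot: [0.001, 0.643, 0.766, 0.0]
force: [-0.4, -0.4, 1.2]
opening: 0.701
grasp_force: 0.0
```

Emit:
{"op": "step_arm", "data": {
  "xyz": [
    [0, 0, 0],
    [0, 0, 0],
    [0, 0, 0],
    [0, 0, 0],
    [0, 0, 0],
    [0, 0, 0]
  ],
  "yaw": [0, 0, 0, 0, 0, 0],
  "fingers": 0,
  "newtons": 115
}}

```text
clock: 10.62
tcp_pos: [0.4949, -0.0668, 0.0313]
eef_rot: [0.0, 0.643, 0.766, -0.001]
force: [-3.6, -1.9, 7.8]
opening: 0.338
grasp_force: 112.9
```

Emit:
{"op": "step_arm", "data": {
  "xyz": [
    [0, 0, -0.01],
    [0, 0, -0.02],
    [0, 0, -0.03],
    [0, 0, -0.04],
    [0, 0, -0.03],
    [0, 0, 0],
    [0, 0, 0]
  ],
  "yaw": [0, 0, 0, 0, 0, 0, 0]
}}

```text
clock: 11.5
tcp_pos: [0.4948, -0.0666, 0.1599]
eef_rot: [-0.0, 0.643, 0.766, -0.001]
force: [0.3, -0.1, -4.8]
opening: 0.343
grasp_force: 113.9
```

```bash
python3 - <<'E'
from h import *
st(); p,d,i=grab('wrist'); w=cloud(d,i); np.savez('w4.npz',p=p,d=d,w=w); save('w4',p)
p,d,i=grab('scene'); np.savez('s4.npz',p=p,d=d,w=cloud(d,i)); st()
E
```

```text
t 11.5 tcp [ 0.4948 -0.0666  0.1599] yawx 99.97 zax [-1.4e-03 -2.0e-04 -1.0e+00] F [ 0.3 -0.1 -4.8] op 0.343 gf 113.9 j7 -0.15
t 11.6 tcp [ 0.4947 -0.0664  0.1595] yawx 99.99 zax [-2.5e-03  3.0e-04 -1.0e+00] F [ 0.3  0.4 -4.2] op 0.342 gf 113.9 j7 -0.15
```

View pics/w4.png

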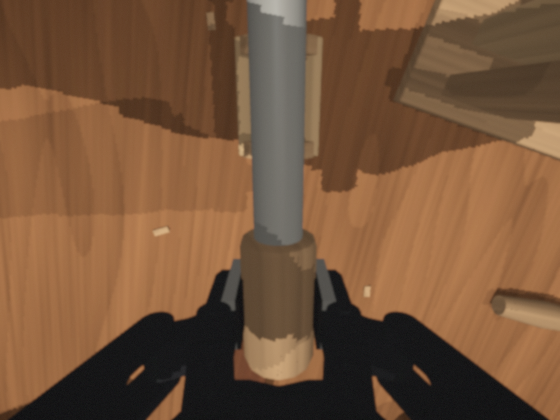

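The rod is gripped by its handle, shank cols 250 to 305. I'll fit its slope, and fit the stand's cheeks from the stored clouds.

```bash
python3 - <<'E'
from h import *
w=np.load('w4.npz')['w'];p=np.load('w4.npz')['p']
P=w[10:225,245:310].reshape(-1,3);P=P[(P[:,2]>.17)&(P[:,2]<.22)]; axis(P,.01)
P=w[240:300,245:312].reshape(-1,3);P=P[(P[:,2]>.17)&(P[:,2]<.22)]; axis(P,.016)
s=np.load('s4.npz')['w'].reshape(-1,3)
P=s[(abs(s[:,0]-.485)<.04)&(s[:,1]>-.04)&(s[:,1]<.03)&(s[:,2]>.15)]; print(len(P)); axis(P,.01)
for n in('top','scene'):
    k=np.load(n+'.npz')['w'].reshape(-1,3); k=k[(k[:,0]>.6)&(k[:,0]<.72)&(k[:,1]>.0)&(k[:,1]<.18)]
    m=k[(k[:,2]>.153)&(k[:,2]<.17)]
    a=np.radians(-8.2); u=np.array([np.cos(a),np.sin(a)]);v=np.array([-u[1],u[0]])
    V=m[:,:2]@v;U=m[:,:2]@u
    h,e=np.histogram(V,bins=np.arange(V.min(),V.max()+.003,.003));print(n,list(zip((e*1000).round(0).astype(int).tolist(),h.tolist())), 'V',np.percentile(V,[0,1,99,100]).round(4),'z',np.median(m[:,2]))
    for lo in (1,0):
        q=m[(V>V.max()-.018)] if lo==0 else m[V<V.min()+.018]
        print(lo,[np.round(t,1) for t in cv2.minAreaRect((q[:,:2]*1000).astype(np.float32))])
E
```

```text
axis at y=0.0079: x=0.4820 z=0.1766 dir angle 100.30 slope -0.0176 rms 0.0005
axis at y=-0.0472: x=0.4922 z=0.1769 dir angle 100.25 slope -0.1085 rms 0.0015
1231
axis at y=-0.0254: x=0.5082 z=0.4193 dir angle 123.08 slope -4.7667 rms 0.1148
top [(123, 23), (126, 21), (129, 19), (132, 21), (135, 21), (138, 6), (141, 0), (144, 0), (147, 0), (150, 0), (153, 0), (156, 0), (159, 0), (162, 8), (165, 15), (168, 17), (171, 15), (174, 14), (177, 18), (180, 6), (183, 0), (186, 0), (189, 0), (192, 0), (195, 0), (198, 0), (201, 0), (204, 3), (207, 22), (210, 25), (213, 15), (216, 22), (219, 18), (222, 7)] V [0.1227 0.123  0.222  0.2225] z 0.15854159644913415
1 [array([640.7,  39.7]), array([15.9, 59.1]), np.float64(81.8)]
0 [array([652.5, 122.5]), array([16.3, 60.6]), np.float64(81.1)]
scene [(127, 26), (130, 24), (133, 24), (136, 24), (139, 25), (142, 15), (145, 0), (148, 0), (151, 0), (154, 0), (157, 0), (160, 0), (163, 0), (166, 8), (169, 18), (172, 19), (175, 20), (178, 22), (181, 17), (184, 14), (187, 0), (190, 0), (193, 0), (196, 0), (199, 0), (202, 0), (205, 0), (208, 2), (211, 24), (214, 24), (217, 28), (220, 25), (223, 24), (226, 9)] V [0.127  0.1275 0.2266 0.2269] z 0.15866165503908575
1 [array([641.8,  44. ]), array([16.2, 63.2]), np.float64(81.5)]
0 [array([653.7, 126.9]), array([16., 64.]), np.float64(81.9)]
```

Emit:
{"op": "step_arm", "data": {
  "xyz": [
    [0, 0, -0.03],
    [0, 0, -0.04],
    [0, 0, -0.045],
    [0, 0, -0.045],
    [0.005, 0.033, 0],
    [0.006, 0.035, 0],
    [0.006, 0.034, 0],
    [0.006, 0.034, 0],
    [0, 0, 0],
    [0, 0, 0],
    [0, 0, 0],
    [0, 0, 0]
  ],
  "yaw": [0, 0, 0, 0, 3, 3, 3, 3, 3, 3, 0.4, 0]
}}

```text
clock: 13.1
tcp_pos: [0.6284, -0.0305, 0.3199]
eef_rot: [-0.0, 0.757, 0.654, -0.001]
force: [0.3, -0.8, -4.3]
opening: 0.342
grasp_force: 114.7
```

```bash
python3 - <<'E'
from h import *
st(); p,d,i=grab('wrist'); w=cloud(d,i); np.savez('w5.npz',p=p,d=d,w=w); save('w5',p)
k=w.reshape(-1,3); k=k[(k[:,0]>.58)&(k[:,0]<.74)&(k[:,1]>-.02)&(k[:,1]<.2)]
m=k[(k[:,2]>.152)&(k[:,2]<.17)]
a=np.radians(-8.1); u=np.array([np.cos(a),np.sin(a)]);v=np.array([-u[1],u[0]])
V=m[:,:2]@v
h,e=np.histogram(V,bins=np.arange(V.min(),V.max()+.003,.003));print(list(zip((e*1000).round(0).astype(int).tolist(),h.tolist())),np.median(m[:,2]))
for q in (m[V>V.max()-.018],m[V<V.min()+.018],m):
    U=q[:,:2]@u; print(np.percentile(U,[0,1,99,100]).round(4),[np.round(t,1) for t in cv2.minAreaRect((q[:,:2]*1000).astype(np.float32))])
P=w[0:330,235:320].reshape(-1,3);P=P[(P[:,2]>.29)]; print(P[:,1].min(),P[:,1].max(),len(P))
E
```

```text
t 13.1 tcp [ 0.6284 -0.0305  0.3199] yawx 81.65 zax [-1.6e-03 -1.0e-04 -1.0e+00] F [ 0.3 -0.8 -4.3] op 0.342 gf 114.7 j7 -0.42
[(124, 50), (127, 48), (130, 43), (133, 48), (136, 43), (139, 23), (142, 0), (145, 0), (148, 0), (151, 0), (154, 0), (157, 0), (160, 0), (163, 6), (166, 12), (169, 8), (172, 7), (175, 7), (178, 8), (181, 8), (184, 0), (187, 0), (190, 0), (193, 0), (196, 0), (199, 0), (202, 0), (205, 16), (208, 77), (211, 61), (214, 1)] 0.15836721725856595
[0.5991 0.5992 0.6589 0.659 ] [array([652.5, 120.4]), array([ 6.5, 59.9]), np.float64(82.0)]
[0.5991 0.5995 0.6587 0.6588] [array([641.3,  42.2]), array([16. , 59.6]), np.float64(82.6)]
[0.5991 0.5993 0.6588 0.659 ] [array([646.7,  79.1]), array([90. , 59.9]), np.float64(81.9)]
-0.04470827812620572 0.08181839654071757 20591
```

View pics/w5.png

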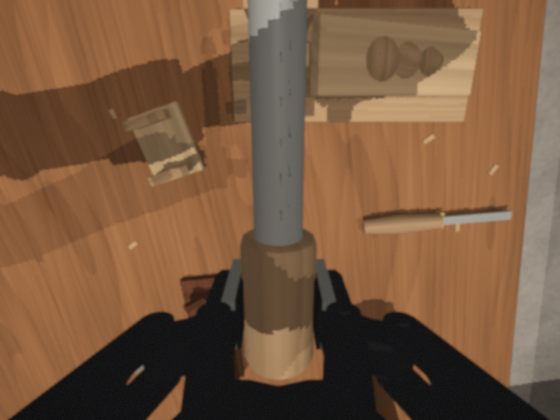

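The stand base is at the top (cols 231 to 480), with the cheeks' edges visible on both sides of the rod, and the cheek tops read z=0.158 and 60 mm wide. Next I'll fit the rod in this view and compute the approach in stand coordinates.

```bash
cat >> h.py <<'E'
A=np.radians(-8.1); U=np.array([np.cos(A),np.sin(A),0]); V=np.array([-U[1],U[0],0]); U0=.62905; V0=.174
def world(u,v,z): return U*(U0+u)+V*(V0+v)+np.array([0,0,z])
def local(p): p=np.asarray(p); return np.array([p@U-U0,p@V-V0,p[2]])
E
python3 - <<'E'
from h import *
w=np.load('w5.npz')['w']
P=w[10:225,245:310].reshape(-1,3);P=P[(P[:,2]>.33)&(P[:,2]<.36)]; q,yc=axis(P,.01)
s=st(); print('tcp local',local(s['tcp_pos']).round(4))
for y in(-.03,.0,.05,.1): print(y,local([q[0]+q[1]*(y-yc),y,q[2]+q[3]*(y-yc)]).round(4))
for r in range(228,244,2): print(r,local(w[r,277]).round(4))
go(world(-.0005,-.05-.195,.1195),81.6)
E
```

```text
axis at y=0.0443: x=0.6398 z=0.3365 dir angle 81.88 slope -0.0175 rms 0.0005
t 13.15 tcp [ 0.6285 -0.0305  0.3201] yawx 81.64 zax [-1.1e-03 -1.0e-04 -1.0e+00] F [-0.   0.1 -3.9] op 0.345 gf 114.7 j7 -0.42
tcp local [-0.0025 -0.1157  0.3201]
-0.03 [-0.0019 -0.115   0.3378]
0.0 [-0.0019 -0.0847  0.3373]
0.05 [-0.0019 -0.0342  0.3364]
0.1 [-0.0019  0.0163  0.3355]
228 [-0.0023 -0.0801  0.3473]
230 [-0.0023 -0.0807  0.3476]
232 [-0.0023 -0.0818  0.347 ]
234 [-0.0023 -0.0826  0.347 ]
236 [-0.0023 -0.0835  0.347 ]
238 [-0.0023 -0.084   0.3476]
240 [-0.0023 -0.0846  0.348 ]
242 [-0.0023 -0.086   0.3469]
shift [-0.1293  0.0029  0.2007]
yaw 0.04
```

Emit:
{"op": "step_arm", "data": {
  "xyz": [
    [-0.04, 0, 0],
    [-0.045, 0.002, 0],
    [-0.0443, 0, 0],
    [0, 0, 0.04],
    [0, 0, 0.05],
    [0, 0, 0.05],
    [0, 0, 0.04],
    [0, 0, 0.021],
    [0, 0, 0],
    [0, 0, 0]
  ],
  "yaw": [0, 0, 0, 0, 0, 0, 0, 0, 0, 0]
}}

```text
clock: 14.4
tcp_pos: [0.6125, -0.1587, 0.1209]
eef_rot: [0.001, 0.757, 0.653, 0.001]
force: [0.3, -0.5, -4.0]
opening: 0.341
grasp_force: 114.7
```

```bash
python3 - <<'E'
from h import *
s=st(); print('tcp local',local(s['tcp_pos']).round(4))
w=cloud(*grab('wrist')[1:])
P=w[10:225,245:310].reshape(-1,3);P=P[(P[:,2]>.13)&(P[:,2]<.16)]; q,yc=axis(P,.01)
for y in(-.08,): print(y,local([q[0]+q[1]*(y-yc),y,q[2]+q[3]*(y-yc)]).round(4))
s=st();go(world(-.0006,-.05-.195,.119),81.6)
E
```

```text
t 14.4 tcp [ 0.6125 -0.1587  0.1209] yawx 81.59 zax [ 1.7e-03 -1.0e-04 -1.0e+00] F [ 0.3 -0.5 -4. ] op 0.341 gf 114.7 j7 -0.33
tcp local [-0.0003 -0.2448  0.1209]
axis at y=-0.0838: x=0.6238 z=0.1376 dir angle 81.88 slope -0.0165 rms 0.0005
-0.08 [ 0.0003 -0.1652  0.1376]
t 14.45 tcp [ 0.6127 -0.1587  0.1213] yawx 81.58 zax [ 2.4e-03 -3.0e-04 -1.0e+00] F [ 0.  -1.  -3.9] op 0.341 gf 114.7 j7 -0.33
shift [-0.0002 -0.0005  0.0023]
yaw -0.02
```

Emit:
{"op": "step_arm", "data": {
  "xyz": [
    [0, -0.0003, 0.002],
    [0.012, 0, 0],
    [0.012, 0, 0],
    [0.01, 0, 0],
    [0.008, 0, 0],
    [0.008, 0, 0],
    [0.008, 0, 0],
    [0.008, 0, 0],
    [0, 0, 0]
  ],
  "yaw": [0, 0, 0, 0, 0, 0, 0, 0, 0]
}}

```text
clock: 15.58
tcp_pos: [0.6212, -0.0922, 0.1179]
eef_rot: [-0.0, 0.757, 0.654, 0.0]
force: [0.8, -0.2, -3.8]
opening: 0.343
grasp_force: 114.7
```

```bash
python3 - <<'E'
from h import *
s=st(); print('tcp local',local(s['tcp_pos']).round(4))
E
```

```text
t 15.57 tcp [ 0.6212 -0.0922  0.1179] yawx 81.66 zax [ 2.e-04  6.e-04 -1.e+00] F [ 0.8 -0.2 -3.8] op 0.343 gf 114.7 j7 -0.43
tcp local [-0.001  -0.1777  0.1179]
```

Emit:
{"op": "step_arm", "data": {
  "xyz": [
    [0.008, 0.0003, -0.001],
    [0.01, 0, 0],
    [0.01, 0, 0],
    [0.008, 0, 0],
    [0.006, 0, 0],
    [0.006, 0, 0],
    [0.006, 0, 0],
    [0.006, 0, 0],
    [0.006, 0, 0],
    [0, 0, 0]
  ],
  "yaw": [0, 0, 0, 0, 0, 0, 0, 0, 0, 0]
}}

```text
clock: 16.82
tcp_pos: [0.6311, -0.0272, 0.1189]
eef_rot: [-0.0, 0.757, 0.654, 0.0]
force: [0.1, -0.4, -5.6]
opening: 0.338
grasp_force: 114.7
```

```bash
python3 - <<'E'
from h import *
s=st(); print('tcp local',local(s['tcp_pos']).round(4))
E
```

```text
t 16.82 tcp [ 0.6311 -0.0272  0.1189] yawx 81.64 zax [ 2.e-04  5.e-04 -1.e+00] F [ 0.1 -0.4 -5.6] op 0.338 gf 114.7 j7 -0.53
tcp local [-0.0004 -0.112   0.1189]
```

Emit:
{"op": "step_arm", "data": {
  "xyz": [
    [0.005, -0.0002, 0],
    [0.005, 0, 0],
    [0.005, 0, 0],
    [0.005, 0, 0],
    [0.005, 0, 0],
    [0.004, 0, 0],
    [0.003, 0, 0],
    [0, 0, 0]
  ],
  "yaw": [0, 0, 0, 0, 0, 0, 0, 0]
}}

```text
clock: 17.82
tcp_pos: [0.6356, 0.004, 0.1188]
eef_rot: [-0.0, 0.757, 0.653, 0.0]
force: [-1.0, 0.3, -3.5]
opening: 0.339
grasp_force: 114.7
```

Emit:
{"op": "step_arm", "data": {
  "xyz": [
    [0.001, 0, 0],
    [0.001, 0, 0],
    [0.001, 0, 0],
    [0, 0, 0]
  ],
  "yaw": [0, 0, 0, 0]
}}

```text
clock: 18.32
tcp_pos: [0.6359, 0.0064, 0.1188]
eef_rot: [0.0, 0.757, 0.653, -0.0]
force: [-0.3, -0.4, -4.0]
opening: 0.34
grasp_force: 114.7
```

```bash
python3 - <<'E'
from h import *
s=st(); print('tcp local',local(s['tcp_pos']).round(4))
E
```

```text
t 18.32 tcp [0.6359 0.0064 0.1188] yawx 81.57 zax [-1.e-04 -2.e-04 -1.e+00] F [-0.3 -0.4 -4. ] op 0.34 gf 114.7 j7 -0.58
tcp local [-0.0003 -0.0781  0.1188]
```

Nearly home; I'll push on gently until the reaction force shows.

Emit:
{"op": "step_arm", "data": {
  "xyz": [
    [0.001, 0, 0],
    [0.001, 0, 0],
    [0.001, 0, 0],
    [0, 0, 0]
  ],
  "yaw": [0, 0, 0, 0]
}}

```text
clock: 18.82
tcp_pos: [0.6359, 0.0065, 0.1186]
eef_rot: [0.001, 0.758, 0.652, -0.002]
force: [-1.1, -8.5, -3.6]
opening: 0.336
grasp_force: 114.8
```

Emit:
{"op": "step_arm", "data": {
  "xyz": [
    [0.001, 0, 0],
    [0.001, 0, 0],
    [0, 0, 0]
  ],
  "yaw": [0, 0, 0]
}}

```text
clock: 19.2
tcp_pos: [0.6359, 0.0066, 0.1185]
eef_rot: [0.002, 0.758, 0.652, -0.003]
force: [-2.6, -11.8, -1.3]
opening: 0.34
grasp_force: 114.9
```

Emit:
{"op": "step_arm", "data": {
  "xyz": [
    [0.002, 0, 0],
    [0.002, 0, 0],
    [0, 0, 0]
  ],
  "yaw": [0, 0, 0]
}}

```text
clock: 19.58
tcp_pos: [0.6358, 0.0066, 0.1184]
eef_rot: [0.003, 0.759, 0.651, -0.005]
force: [-6.2, -21.0, 2.0]
opening: 0.338
grasp_force: 115.4
```

Emit:
{"op": "step_arm", "data": {
  "xyz": [
    [0, 0, 0],
    [0, 0, 0],
    [0, 0, 0],
    [0, 0, 0],
    [0, 0, 0]
  ],
  "yaw": [0, 0, 0, 0, 0],
  "fingers": 0.07
}}

```text
clock: 20.2
tcp_pos: [0.6373, 0.0158, 0.1188]
eef_rot: [-0.0, 0.757, 0.653, 0.0]
force: [-0.1, -0.9, 0.3]
opening: 0.816
grasp_force: 0.0
```

Emit:
{"op": "step_arm", "data": {
  "xyz": [
    [-0.003, 0, -0.02],
    [0, 0, -0.04],
    [0, 0, -0.05],
    [0, 0, -0.05],
    [0.03, 0, -0.04],
    [0.05, 0, -0.02],
    [0.05, 0, 0],
    [0.02, 0, 0],
    [0, 0, 0]
  ],
  "yaw": [0, 0, 0, 0, 0, 0, 0, 0, 0]
}}

```text
clock: 21.32
tcp_pos: [0.6584, 0.1624, 0.3382]
eef_rot: [-0.0, 0.756, 0.654, -0.0]
force: [-1.1, 0.8, 0.3]
opening: 0.822
grasp_force: 0.0
```

```bash
python3 - <<'E'
from h import *
s=st(); print('tcp local',local(s['tcp_pos']).round(4))
p,d,i=grab('wrist'); w=cloud(d,i); np.savez('w6.npz',p=p,d=d,w=w); save('w6',p)
E
```

```text
t 21.32 tcp [0.6584 0.1624 0.3382] yawx 81.74 zax [-1.e-03  2.e-04 -1.e+00] F [-1.1  0.8  0.3] op 0.822 gf 0.0 j7 -0.68
tcp local [-1.000e-04  7.960e-02  3.382e-01]
```

View pics/w6.png

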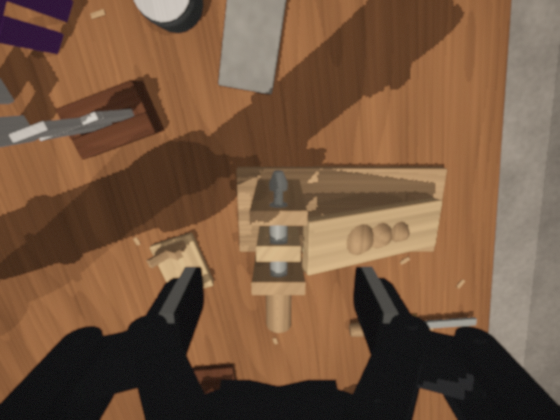

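The rod is through all three plates, with the handle's shoulder at the near cheek (278,293) and the tip outside the far cheek at (279,172). The block with the keeper is at (110,120). I'll check the neck numbers and compute the move to the keeper.

```bash
python3 - <<'E'
from h import *
w=np.load('w6.npz')['w']
for c in (278,280): 
  for r in list(range(166,186,2))+list(range(204,212,2))+list(range(286,300,2))+[330,334]: print(c,r,local(w[r,c]).round(4))
P=w[260:274,268:290].reshape(-1,3);P=P[(P[:,2]>.125)&(P[:,2]<.15)];print(len(P),local(np.array([P[:,0].mean(),P[:,1].mean(),P[:,2].max()])))
k=w.reshape(-1,3)
m=k[(k[:,2]>.03)&(k[:,2]<.045)&(abs(k[:,0]-.445)<.08)&(abs(k[:,1]-.246)<.07)];print(cv2.minAreaRect((m[:,:2]*1000).astype(np.float32)))
m=k[(k[:,2]>.12)&(k[:,2]<.2)&(abs(k[:,0]-.445)<.06)&(abs(k[:,1]-.246)<.06)];print(cv2.minAreaRect((m[:,:2]*1000).astype(np.float32)),m[:,2].max())
go([.447,.246-.03,.338],11)
E
```

```text
278 166 [-0.      0.0657  0.0009]
278 168 [-0.      0.0658  0.0154]
278 170 [-0.      0.0638  0.02  ]
278 172 [0.0002 0.0871 0.1394]
278 174 [0.0002 0.085  0.1396]
278 176 [0.0002 0.0827 0.1392]
278 178 [0.0002 0.0808 0.1403]
278 180 [0.0002 0.0786 0.1401]
278 182 [0.0002 0.077  0.1424]
278 184 [0.0002 0.0749 0.1427]
278 204 [1.000e-04 5.160e-02 1.388e-01]
278 206 [1.000e-04 5.010e-02 1.412e-01]
278 208 [1.000e-04 5.010e-02 1.481e-01]
278 210 [1.000e-04 5.040e-02 1.554e-01]
278 286 [-1.000e-04 -3.830e-02  1.584e-01]
278 288 [-1.000e-04 -4.060e-02  1.588e-01]
278 290 [-1.000e-04 -4.320e-02  1.589e-01]
278 292 [-1.000e-04 -4.600e-02  1.585e-01]
278 294 [-1.000e-04 -4.850e-02  1.587e-01]
278 296 [-0.0002 -0.0578  0.1485]
278 298 [-0.0002 -0.0601  0.1491]
278 330 [-0.0003 -0.1042  0.1501]
278 334 [-0.0008 -0.2335 -0.0004]
280 166 [0.0029 0.0656 0.0002]
280 168 [0.0029 0.0654 0.0138]
280 170 [0.0028 0.0634 0.0181]
280 172 [0.0023 0.0867 0.1378]
280 174 [0.0023 0.0852 0.1405]
280 176 [0.0023 0.083  0.1403]
280 178 [0.0023 0.081  0.1411]
280 180 [0.0023 0.0787 0.1405]
280 182 [0.0023 0.0768 0.1416]
280 184 [0.0023 0.075  0.1429]
280 204 [0.0023 0.0513 0.138 ]
280 206 [0.0023 0.0503 0.1419]
280 208 [0.0022 0.0503 0.1486]
280 210 [0.0022 0.0505 0.1558]
280 286 [ 0.0021 -0.0378  0.1592]
280 288 [ 0.0021 -0.0411  0.1581]
280 290 [ 0.0021 -0.0434  0.1585]
280 292 [ 0.0021 -0.0457  0.159 ]
280 294 [ 0.0021 -0.0486  0.1584]
280 296 [ 0.0021 -0.0581  0.148 ]
280 298 [ 0.0021 -0.0601  0.1491]
280 330 [ 0.0021 -0.1047  0.1494]
280 334 [ 0.0027 -0.2324  0.001 ]
233 [ 0.00070906 -0.02593326  0.14501039]
((444.5768737792969, 246.62464904785156), (111.16777038574219, 70.23918151855469), 10.706352233886719)
((445.1322326660156, 246.53799438476562), (69.4653549194336, 8.371053695678711), 11.124651908874512) 0.18021102332000802
shift [ 0.0242 -0.2177  0.0004]
yaw 70.59
```

Emit:
{"op": "step_arm", "data": {
  "xyz": [
    [0.0108, -0.0448, 0],
    [0.0108, -0.0448, 0],
    [0.0108, -0.0448, 0],
    [0.0108, -0.0448, 0],
    [0.0108, -0.0448, 0],
    [0, 0, 0],
    [0, 0, 0],
    [0, 0, 0],
    [0, 0, 0],
    [0, 0, 0],
    [0, 0, 0],
    [0, 0, 0]
  ],
  "yaw": [0, 0, 0, 0, 0, 10.1, 10.1, 10.1, 10.1, 10.1, 10.1, 10.1],
  "fingers": 0.05
}}

```text
clock: 22.88
tcp_pos: [0.446, 0.2446, 0.3389]
eef_rot: [0.001, 0.996, 0.09, 0.0]
force: [-0.4, -0.1, 0.6]
opening: 0.582
grasp_force: 0.0
```

Emit:
{"op": "step_arm", "data": {
  "xyz": [
    [0, 0, 0],
    [0, 0, 0]
  ],
  "yaw": [0, 0]
}}

```text
clock: 23.12
tcp_pos: [0.4455, 0.246, 0.3389]
eef_rot: [0.0, 0.995, 0.096, 0.0]
force: [-0.6, -0.1, 0.2]
opening: 0.589
grasp_force: 0.0
```

```bash
python3 - <<'E'
from h import *
s=st()
p,d,i=grab('wrist'); w=cloud(d,i); np.savez('w7.npz',p=p,d=d,w=w); save('w7',p)
k=w.reshape(-1,3)
for b in((.03,.045),(.12,.2),(.13,.2),(.172,.2)):
    m=k[(k[:,2]>b[0])&(k[:,2]<b[1])&(abs(k[:,0]-.445)<.07)&(abs(k[:,1]-.246)<.07)];print(b,len(m),cv2.minAreaRect((m[:,:2]*1000).astype(np.float32)),m[:,2].max())
E
```

```text
t 23.12 tcp [0.4455 0.246  0.3389] yawx 11.0 zax [ 3.e-04 -4.e-04 -1.e+00] F [-0.6 -0.1  0.2] op 0.589 gf 0.0 j7 -2.07
(0.03, 0.045) 3588 ((443.7111511230469, 246.41842651367188), (109.65460968017578, 69.98773956298828), 10.675923347473145) 0.04468406669869525
(0.12, 0.2) 466 ((451.5775451660156, 248.0935516357422), (51.958580017089844, 7.679872512817383), 10.534873962402344) 0.1808903372363256
(0.13, 0.2) 366 ((443.8719177246094, 246.5587615966797), (36.257362365722656, 7.380880832672119), 10.625205039978027) 0.1808903372363256
(0.172, 0.2) 304 ((443.8524169921875, 246.4160919189453), (36.22934341430664, 6.780429363250732), 11.143160820007324) 0.1808903372363256
```

View pics/w7.png

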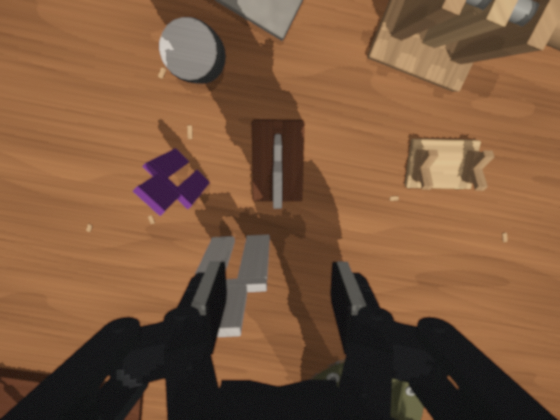

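The keeper tab is seen edge-on at (278,170), top at z 0.179, in the block. The taller grey look-alike at (240,280) and the tin at (190,50) are clear of the gripper. Descending to grip the tab high.

Emit:
{"op": "step_arm", "data": {
  "xyz": [
    [-0.0016, -0.0008, 0.03],
    [0, 0, 0.05],
    [0, 0, 0.05],
    [0, 0, 0.04],
    [0, 0, 0.02],
    [0, 0, 0.004],
    [0, 0, 0],
    [0, 0, 0]
  ],
  "yaw": [0, 0, 0, 0, 0, 0, 0, 0]
}}

```text
clock: 24.18
tcp_pos: [0.444, 0.2479, 0.1459]
eef_rot: [-0.0, 0.995, 0.095, 0.001]
force: [0.3, -1.1, -0.3]
opening: 0.586
grasp_force: 0.0
```

Emit:
{"op": "step_arm", "data": {
  "xyz": [
    [0, 0, 0],
    [0, 0, 0],
    [0, 0, 0],
    [0, 0, 0],
    [0, 0, 0],
    [0, 0, 0]
  ],
  "yaw": [0, 0, 0, 0, 0, 0],
  "fingers": 0,
  "newtons": 70
}}

```text
clock: 24.92
tcp_pos: [0.4437, 0.2477, 0.1453]
eef_rot: [-0.0, 0.995, 0.095, 0.0]
force: [-0.0, 0.5, 6.5]
opening: 0.086
grasp_force: 69.1
```

```bash
python3 - <<'E'
from h import *
s=st()
E
```

```text
t 24.93 tcp [0.4437 0.2477 0.1453] yawx 10.88 zax [ 9.e-04  3.e-04 -1.e+00] F [-0.   0.5  6.5] op 0.086 gf 69.1 j7 -2.2
```

Emit:
{"op": "step_arm", "data": {
  "xyz": [
    [0, 0, -0.01],
    [0, 0, -0.02],
    [0, 0, -0.04],
    [0, 0, -0.05],
    [0, 0, -0.05],
    [0, 0, -0.025],
    [0, 0, 0],
    [0, 0, 0]
  ],
  "yaw": [0, 0, 0, 0, 0, 0, 0, 0]
}}

```text
clock: 25.92
tcp_pos: [0.4428, 0.2471, 0.3384]
eef_rot: [0.001, 0.995, 0.095, -0.001]
force: [0.2, -0.7, -2.7]
opening: 0.083
grasp_force: 68.4
```

```bash
python3 - <<'E'
from h import *
s=st(); go(world(.0003,.0585,.34),-8.1)
E
```

```text
t 25.93 tcp [0.4428 0.2471 0.3384] yawx 10.89 zax [-0.0021 -0.0012 -1.    ] F [ 0.2 -0.7 -2.7] op 0.083 gf 68.4 j7 -2.08
shift [ 0.1893  0.1439 -0.0019]
yaw 18.99
```

Emit:
{"op": "step_arm", "data": {
  "xyz": [
    [0.0378, 0.0288, 0],
    [0.0378, 0.0288, 0],
    [0.0378, 0.0288, 0],
    [0.0378, 0.0288, 0],
    [0.0381, 0.0287, 0],
    [0, 0, 0],
    [0, 0, 0],
    [0, 0, 0],
    [0, 0, 0]
  ],
  "yaw": [0, 0, 0, 0, 0, 9.5, 9.5, 0, 0]
}}

```text
clock: 27.05
tcp_pos: [0.6561, 0.1421, 0.3387]
eef_rot: [0.0, 0.998, -0.069, -0.001]
force: [0.4, -0.1, -2.6]
opening: 0.084
grasp_force: 68.5
```

```bash
python3 - <<'E'
from h import *
s=st(); print(local(s['tcp_pos']).round(4)); go(world(.0003,.0585,.30),-8.1)
p,d,i=grab('wrist'); w=cloud(d,i); save('w8',p)
k=w.reshape(-1,3); L=np.stack([k@U-U0,k@V-V0,k[:,2]],-1)
m=L[(L[:,2]>.22)&(L[:,2]<.40)&(abs(L[:,0])<.06)&(abs(L[:,1]-.06)<.03)]; print(len(m),np.percentile(m,[0,5,50,95,100],axis=0).round(4) if len(m) else '')
E
```

```text
t 27.05 tcp [0.6561 0.1421 0.3387] yawx -7.89 zax [-1.7e-03 -5.0e-04 -1.0e+00] F [ 0.4 -0.1 -2.6] op 0.084 gf 68.5 j7 -2.09
[0.0005 0.0591 0.3387]
shift [-0.0001  0.0006  0.0387]
yaw 0.21
13550 [[-0.0174  0.03    0.2203]
 [-0.0073  0.0321  0.3138]
 [ 0.0118  0.0595  0.3842]
 [ 0.0248  0.0874  0.3974]
 [ 0.0358  0.09    0.4   ]]
```

View pics/w8.png

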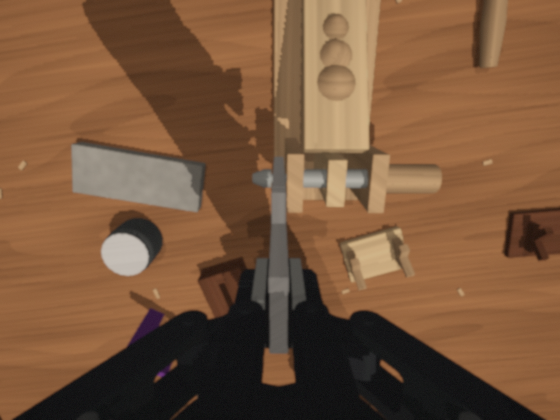

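The held keeper is seen edge-on at cols 270 to 288 (rows 158 to 350), with the rod's head at (262,178) beside it. I'll check its pose before lowering.

```bash
python3 - <<'E'
from h import *
s=st(); print(local(s['tcp_pos']).round(4))
p,d,i=grab('wrist'); w=cloud(d,i)
L=np.stack([w@U-U0,w@V-V0,w[...,2]],-1)
for r in range(150,256,6):
    x=L[r,262:296]; m=x[(x[:,2]>.19)&(x[:,2]<.4)]
    if len(m): print(r,len(m),'u',np.median(m[:,0]).round(4),'v',m[:,1].min().round(4),m[:,1].max().round(4),'z',np.median(m[:,2]).round(4))
E
```

```text
t 27.1 tcp [0.6562 0.1421 0.3391] yawx -7.93 zax [-1.2e-03 -3.0e-04 -1.0e+00] F [-0.4 -0.9 -1.4] op 0.079 gf 68.5 j7 -2.09
[0.0006 0.0591 0.3391]
162 10 u 0.0353 v 0.0557 0.0627 z 0.2281
168 11 u 0.0354 v 0.0552 0.0624 z 0.251
174 12 u 0.0354 v 0.0556 0.0628 z 0.2699
180 13 u 0.0355 v 0.0552 0.0625 z 0.2867
186 14 u 0.0355 v 0.0555 0.0629 z 0.3009
192 15 u 0.0354 v 0.0552 0.0627 z 0.3129
198 15 u 0.0323 v 0.0552 0.0627 z 0.3138
204 15 u 0.0291 v 0.0552 0.0627 z 0.3142
210 15 u 0.0256 v 0.0551 0.0627 z 0.3139
216 14 u 0.0222 v 0.0557 0.0627 z 0.3139
222 14 u 0.0189 v 0.0556 0.0627 z 0.3143
228 15 u 0.0185 v 0.0552 0.0625 z 0.322
234 16 u 0.0185 v 0.0554 0.0629 z 0.3298
240 16 u 0.0185 v 0.0556 0.0628 z 0.3372
246 18 u 0.0186 v 0.0553 0.0631 z 0.344
252 18 u 0.0185 v 0.0554 0.0629 z 0.3501
```

Emit:
{"op": "step_arm", "data": {
  "xyz": [
    [0, 0.0005, 0.02],
    [0, 0, 0.02],
    [0, 0, 0.02],
    [0, 0, 0.025],
    [0, 0, 0.025],
    [0, 0, 0.025],
    [0, 0, 0.018],
    [0, 0, 0.005],
    [0, 0, 0],
    [0, 0, 0]
  ],
  "yaw": [0.2, 0, 0, 0, 0, 0, 0, 0, 0, 0]
}}

```text
clock: 28.4
tcp_pos: [0.6569, 0.1417, 0.1829]
eef_rot: [-0.0, 0.997, -0.072, 0.001]
force: [0.1, -1.0, -2.6]
opening: 0.085
grasp_force: 68.4
```

```bash
python3 - <<'E'
from h import *
s=st(); print(local(s['tcp_pos']).round(4))
E
```

```text
t 28.4 tcp [0.6569 0.1417 0.1829] yawx -8.3 zax [ 1.7e-03  5.0e-04 -1.0e+00] F [ 0.1 -1.  -2.6] op 0.085 gf 68.4 j7 -2.14
[0.0013 0.0588 0.1829]
```

Emit:
{"op": "step_arm", "data": {
  "xyz": [
    [-0.0008, 0, 0.002],
    [0, 0, 0.002],
    [0, 0, 0.0015],
    [0, 0, 0],
    [0, 0, 0]
  ],
  "yaw": [0, 0, 0, 0, 0]
}}

```text
clock: 29.02
tcp_pos: [0.6556, 0.1416, 0.1763]
eef_rot: [-0.0, 0.997, -0.073, -0.0]
force: [0.1, 0.0, -1.3]
opening: 0.082
grasp_force: 68.4
```

Emit:
{"op": "step_arm", "data": {
  "xyz": [
    [0, 0, 0.001],
    [0, 0, 0.001],
    [0, 0, 0]
  ],
  "yaw": [0, 0, 0]
}}

```text
clock: 29.4
tcp_pos: [0.656, 0.1417, 0.175]
eef_rot: [-0.0, 0.997, -0.073, 0.001]
force: [-0.1, -0.1, 3.0]
opening: 0.078
grasp_force: 69.5
```

Emit:
{"op": "step_arm", "data": {
  "xyz": [
    [0, 0, 0],
    [0, 0, 0],
    [0, 0, 0],
    [0, 0, 0]
  ],
  "yaw": [0, 0, 0, 0],
  "fingers": 0.045
}}

```text
clock: 29.9
tcp_pos: [0.6556, 0.1416, 0.1742]
eef_rot: [-0.0, 0.997, -0.073, -0.0]
force: [0.1, -0.0, -0.3]
opening: 0.529
grasp_force: 0.0
```

Emit:
{"op": "step_arm", "data": {
  "xyz": [
    [0, 0, -0.01],
    [0, 0, -0.02],
    [0, 0, -0.04],
    [0, 0, -0.05],
    [0, 0, -0.03],
    [-0.05, 0, 0],
    [-0.05, 0, 0],
    [0, 0, 0],
    [0, 0, 0]
  ],
  "yaw": [0, 0, 0, 0, 0, 0, 0, 0, 0]
}}

```text
clock: 31.02
tcp_pos: [0.5573, 0.1558, 0.3253]
eef_rot: [-0.0, 0.997, -0.073, 0.001]
force: [0.3, -1.1, 0.4]
opening: 0.528
grasp_force: 0.0
```

```bash
python3 - <<'E'
from h import *
s=st()
p,d,i=grab('wrist'); w=cloud(d,i); 
q,dd,ii=grab('scene'); 
save('fin',np.hstack([cv2.resize(p,(400,300)),cv2.resize(q[140:380,180:500],(400,300))]))
L=np.stack([w@U-U0,w@V-V0,w[...,2]],-1).reshape(-1,3)
for b in((.10,.148),(.148,.158),(.165,.19),(.2,.22)):
    m=L[(L[:,2]>b[0])&(L[:,2]<b[1])&(abs(L[:,0])<.05)&(L[:,1]>.0515)&(L[:,1]<.068)]
    if len(m): print(b,len(m),m.min(0).round(4),m.max(0).round(4))
m=L[(L[:,2]>.19)&(L[:,2]<.25)&(abs(L[:,0])<.03)&(abs(L[:,1]-.06)<.02)]; print('top',len(m),m[:,2].max() if len(m) else '')
E
```

```text
t 31.02 tcp [0.5573 0.1558 0.3253] yawx -8.34 zax [ 0.002  0.    -1.   ] F [ 0.3 -1.1  0.4] op 0.528 gf 0.0 j7 -2.16
(0.1, 0.148) 91 [-0.0093  0.0515  0.1264] [0.0354 0.0676 0.1478]
(0.148, 0.158) 259 [-0.0341  0.0554  0.148 ] [0.0352 0.0628 0.1521]
(0.2, 0.22) 585 [-0.0179  0.0552  0.2056] [0.0182 0.0627 0.2101]
top 585 0.21013342973209836
```

View pics/fin.png

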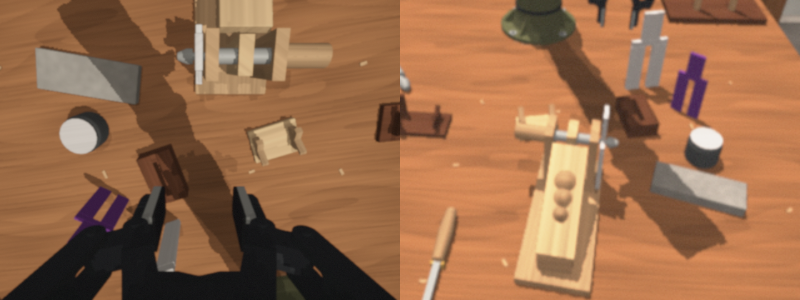

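The keeper hangs upright on the neck: in the left half it is at (200,55), between the far cheek and the head, with its top at z 0.208 as expected. The rod's shoulder is still against the near cheek, and the bystanders are where they were.

```bash
python3 -c "
from station import job
print(job.finish_job())"
```

```text
the job is handed in; nothing more can be done
None
```

The rod is home through the stand with its shoulder against the near cheek, the keeper hangs freely on its neck just outside the far cheek, and the job is handed in at about 31 s of the 72 s allowed.

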